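Unload the deadweight tester into its storage dishes

TASK

The pressure calibration is finished and the tester is vented: unload it. Take the steel weights off the tester one at a time from the top of the stack, and set each one down, flat and boss upwards, well inside the storage dish made for its size (smallest weight in the smallest dish, and so on up to the largest) before you lift the next. Do not drop a weight or bump the tester, and leave the handheld meter beside the work alone.

Things in the scene. Friction and masses are not known exactly. Their poses are not given: they have to be found in the camera images.
- weight_tiny_mid (a point): Smallest of four plain stainless steel disc weights, about 0.14 kg: 28 mm in diameter, 28 mm thick, with a boss 15 mm wide, 4 mm high on top and a recess 22 mm wide, 5 mm deep underneath, loose over the boss below. Point: the disc's centre, 14 mm above its underside; z axis: the disc's axis, up. At the start top of the stack on the tester.
- weight_small_mid (a point): Second smallest of four plain stainless steel disc weights, about 0.28 kg: 40 mm in diameter, 28 mm thick, with a boss 15 mm wide, 4 mm high on top and a recess 22 mm wide, 5 mm deep underneath, loose over the boss below. Point: the disc's centre, 14 mm above its underside; z axis: the disc's axis, up. At the start second from the top of the stack.
- weight_medium_mid (a point): Second largest of four plain stainless steel disc weights, about 0.47 kg: 52 mm in diameter, 28 mm thick, with a boss 15 mm wide, 4 mm high on top and a recess 22 mm wide, 5 mm deep underneath, loose over the boss below. Point: the disc's centre, 14 mm above its underside; z axis: the disc's axis, up. At the start third from the top of the stack.
- weight_large_mid (a point): Largest of four plain stainless steel disc weights, about 0.71 kg: 64 mm in diameter, 28 mm thick, with a boss 15 mm wide, 4 mm high on top and a recess 22 mm wide, 5 mm deep underneath, loose over the boss below. Point: the disc's centre, 14 mm above its underside; z axis: the disc's axis, up. At the start bottom of the stack, on the platen.
- dish_tiny: Smallest of four round black plastic storage dishes, fixed, in any order, in a 270 mm square plywood tray with walls 20 mm high; home of the smallest weight. 56 mm across outside, 46 mm inside, 12 mm high; its floor is 6 mm above its underside. Origin: centre of its underside, 6 mm above the table; z up. Dish centres are at least 105 mm apart.
- dish_small: Second smallest of four round black plastic storage dishes, fixed, in any order, in a 270 mm square plywood tray with walls 20 mm high; home of the second smallest weight. 68 mm across outside, 58 mm inside, 12 mm high; its floor is 6 mm above its underside. Origin: centre of its underside, 6 mm above the table; z up. Dish centres are at least 105 mm apart.
- dish_medium: Second largest of four round black plastic storage dishes, fixed, in any order, in a 270 mm square plywood tray with walls 20 mm high; home of the second largest weight. 80 mm across outside, 70 mm inside, 12 mm high; its floor is 6 mm above its underside. Origin: centre of its underside, 6 mm above the table; z up. Dish centres are at least 105 mm apart.
- dish_large: Largest of four round black plastic storage dishes, fixed, in any order, in a 270 mm square plywood tray with walls 20 mm high; home of the largest weight. 92 mm across outside, 82 mm inside, 12 mm high; its floor is 6 mm above its underside. Origin: centre of its underside, 6 mm above the table; z up. Dish centres are at least 105 mm apart.
- tester: Fixed grey deadweight tester, left or right of the tray; base 260 (x) by 220 (y) mm, top 76 mm high, capstan on its -x front. Origin: centre of underside, on the table; z up. In its frame: piston column at x 30, y 55 mm with a 74 mm round platen, top 120 mm up, with a 4 mm boss, holding the stack; dial gauge at x 30, y -78 mm, 162 mm high; knobs at the front 97 mm high.
- handheld_meter: Bystander: grey handheld meter, 85 by 165 by 36 mm, its long side (y) roughly along the robot's x, lying flat on the table at the left of the work; origin at the centre of its underside. Leave it alone.

How it is judged:
By the outcome, as a careful person would: the job done as asked, in the order asked, and still so for the second after the job is handed in, with the robot touching nothing.
It also fails if it takes over 120 s, if anything falls off the work surface, if the arm or the gripper's body presses on something with over 40 N, if the wrist force passes 120 N, or if a joint passes its speed limit or range.

ROBOT

A 7-joint arm with a two-finger parallel gripper is mounted at the origin on the work surface. World frame = base frame: x ahead of the robot, y to its left, z up, the work surface at z = 0. Lengths are in mm, angles in rad, forces in N, time in s.
With the tool pointing down it reaches from about 400 to 850 mm from the base axis. Payload 6.9 kg.
Tool frame: the origin (TCP) lies at the very end of the fingers, on their centre line; the grasp point (between the pads) lies 19 mm behind it; z points along the fingers, y is the direction in which the jaws open and shut (so a half turn about z gives the same grasp; the last joint's range is limited). The gripper opens to 85 mm and grips with 20 to 120 N. Pads are 22 mm wide; open, the fingers measure 114 mm over their backs; the gripper's body (76 mm by 85 mm) begins 54 mm behind the grasp point. The pads swing forward as they close: fully open they stand 13 mm farther back than shut.
Start: joints at [1.435, 0.507, -0.238, 1.5, 0.126, 1.149, -0.155], TCP at [149.02, -606.963, 231.275] pointing down, gripper open.
Joint ranges: [-3.08, 3.08], [-0.24, 2.05], [-1.43, 1.35], [0, 2.5], [-1.52, 4.66], [0.17, 1.96], [-2.89, 2.89]. Speed limits (rad/s): [2.39, 2.39, 3.14, 3.14, 3.14, 3.14, 3.14].

INTERFACE

Orientations are given as [roll, pitch, yaw] about the fixed x, y, z axes, in that order (R = Rz(yaw) Ry(pitch) Rx(roll)).
In Python, from station import manip gives the robot as it stands.
- The arm moves only by the tool carry_out, never from a script. Its argument "commands" is a list of rows, each an object with "travel": the shift along the world's x, y, z in m, a list of three; "spin": the turn about the world's z in degrees; "fingers": the opening in per cent of the stroke, from 0 (shut) to 100 (fully open). In form: [{"travel": [tx, ty, tz], "spin": spin, "fingers": fingers}, ...]. A call has 1 to 8 rows; each row shifts and turns the commanded pose from where the row before left it; what a row does not reach is not made up. A row lasts 1/8 s, in which the tool goes at most 62.5 mm and 10.7 degrees, less where a joint would pass 70% of its speed; a pose out of reach is approached as far as the arm can. A call is refused whole if a number of a shift passes 0.0625 or a number of a turn 10.7, either way. A call with a gripper value outside its range is refused whole. The fingers move at their own pace and stop on an object; "force" is the grip in N (left out, the last holds). Time passes only in rows, so rows that do not move let the fingers close. It gives the time, the measured TCP pose, the force and the opening at its end, in the units of the state.
- manip.observe(): the state, without advancing time (a new reading comes with each control period).
- manip.capture(name): name is "side" or "top"; returns the picture (480x640x3 uint8, blue, green, red); there is no depth.
- manip.get_calibration(name): a dict with "mtx" (3x3 intrinsics, pixels), "rvec" (rotation vector, rad) and "tvec" (3), from world to camera coordinates, as OpenCV has them. Camera axes: x right, y down, z forward; pixel columns grow to the right and rows downward; lengths in mm; the calibration is good to about 2 mm. A picture is of the moment at which its call begins. get_calibration takes no time and is no camera call.
- manip.job_done(): hands the job in, once; it reports no verdict.
The state is a dict: "clock": time; "qpos": joint angles; "joint_vel": joint speeds; "tau": joint torques, N m; "position": TCP position; "tcp_rot": TCP orientation; "wrist_force": force on the tool from outside, world axes, zero at the start; "ft_torque": the same for the moment, N m; "width": finger opening in mm.
Only numpy, scipy, OpenCV 4.12 (cv2) and the standard library are available. Lean on these libraries where they do the work, as an engineer would, in place of code of your own. Each camera call takes 0.05 s, during which the arm holds its last target.

## Working session

There is one attempt and no reset: what is moved stays moved. The work goes in short steps, Python scripts to look and compute and a tool call to move; the robot and the scene stay as the last step left them, time stands still between calls to the robot, and variables do not carry over. Pictures are saved under pics/ and viewed, and the job is handed in when it is done.

Besides the shell and the picture viewer there is one more tool, called after "Emit:" in YAML: its name, and indented under it one key for each argument. carry_out: Moves the arm, as the interface text tells. Its arguments: {"type":"object","properties":{"commands":{"type":"array"},"force":{"type":"number"}},"required":["commands"]}

```bash
mkdir -p pics; ls; python3 - <<'E'
from station import manip
import cv2
s=manip.observe();print({k:s[k] for k in ('clock','position','tcp_rot','width','wrist_force')})
for n in('side','top'):
    cv2.imwrite(f'pics/{n}0.png',manip.capture(n)); c=manip.get_calibration(n); print(n,c)
E
```

```text
pics
{'clock': 0.0, 'position': array([ 148.85881628, -606.4936749 ,  230.42277952]), 'tcp_rot': array([-3.13979042e+00,  3.28801069e-05,  2.40830532e-01]), 'width': 84.78365960770455, 'wrist_force': array([ 0.35868966,  0.11996915, -1.09219503])}
side {'mtx': array([[552.28776769,   0.        , 326.49584839],
       [  0.        , 552.28776769, 239.88424466],
       [  0.        ,   0.        ,   1.        ]]), 'rvec': array([ 0.46189748, -2.83645918,  1.00187506]), 'tvec': array([ 545.6900176 ,  120.99282295, 1320.6083618 ])}
top {'mtx': array([[442.85427524,   0.        , 318.44239492],
       [  0.        , 442.85427524, 233.76635498],
       [  0.        ,   0.        ,   1.        ]]), 'rvec': array([ 2.19212021, -2.22046334,  0.1092928 ]), 'tvec': array([ 101.77354678,  544.79268539, 1049.947564  ])}
```

View pics/side0.png

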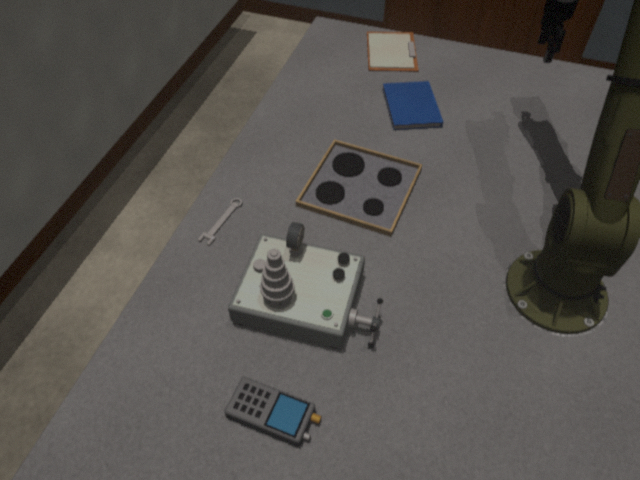

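View pics/top0.png

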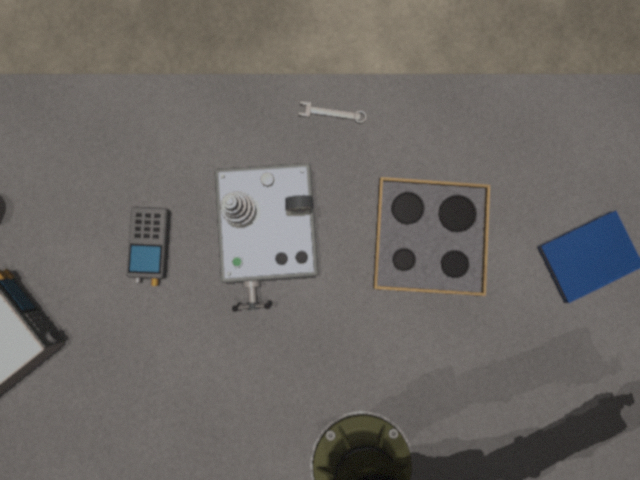

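The tester is on the left (stack near top-view pixel 230,202). The tray is on the right, with dishes near (408,208), (457,213), (403,260) and (455,264). Next I'll measure both.

```bash
cat > h.py <<'E'
import cv2,numpy as np
from station import manip
def cal(n):
    c=manip.get_calibration(n);R=cv2.Rodrigues(np.array(c['rvec']))[0];return c['mtx'],R,np.array(c['tvec']).ravel(),c
def ray(n,uv):
    K,R,t,_=cal(n);d=R.T@np.linalg.inv(K)@np.array([uv[0],uv[1],1.]);return -R.T@t,d
def onplane(n,uv,z):
    o,d=ray(n,uv);return o+d*(z-o[2])/d[2]
def proj(n,P):
    c=cal(n)[3];return cv2.projectPoints(np.array(P,float).reshape(-1,3),c['rvec'],c['tvec'],c['mtx'],None)[0].reshape(-1,2)
E
python3 - <<'E'
from h import *
for n in('top','side'):
    im=cv2.imread(f'pics/{n}0.png');g=cv2.cvtColor(im,cv2.COLOR_BGR2GRAY)
    x0,y0,x1,y1=(383,185,484,290) if n=='top' else (305,145,415,225)
    print(n,'cam',ray(n,(0,0))[0].round())
    m=(g<50).astype(np.uint8);k=np.zeros_like(m);k[y0:y1,x0:x1]=m[y0:y1,x0:x1]
    for c in cv2.findContours(k,cv2.RETR_EXTERNAL,cv2.CHAIN_APPROX_NONE)[0]:
        if cv2.contourArea(c)>80:
            e=cv2.fitEllipse(c);P=onplane(n,e[0],17);
            q=np.array([onplane(n,p[0],17) for p in c]);print(np.round(e[0],1),P.round(1),'dia',np.ptp(q,0)[:2].round(1))
    big=cv2.resize(im[140:300,180:340] if n=='top' else im[220:350,220:400],None,fx=4 if n=='side' else 3.7,fy=4 if n=='side' else 3.7,interpolation=cv2.INTER_CUBIC)
    cv2.imwrite(f'pics/{n}0z.png',big)
E
```

```text
top cam [ 479.  133. 1078.]
[454.4 263.7] [ 469.6 -233.1   17. ] dia [60.4 63.8]
[403.2 259.2] [ 482.2 -108.7   17. ] dia [48.2 51. ]
[457.  213.2] [ 592.1 -243.7   17. ] dia [83.5 88.9]
[406.  207.9] [ 606.4 -118.7   17. ] dia [73.3 73.8]
side cam [ 296.  871. 1100.]
[373.1 206.7] [ 480.2 -106.    17. ] dia [51.8 59.5]
[329.8 192.5] [ 604.8 -118.2   17. ] dia [77.1 83.2]
[389.1 176.5] [ 467.8 -229.5   17. ] dia [64.6 71.2]
[348.1 164.3] [ 589.9 -239.5   17. ] dia [88.7 97.2]
```

View pics/top0z.png

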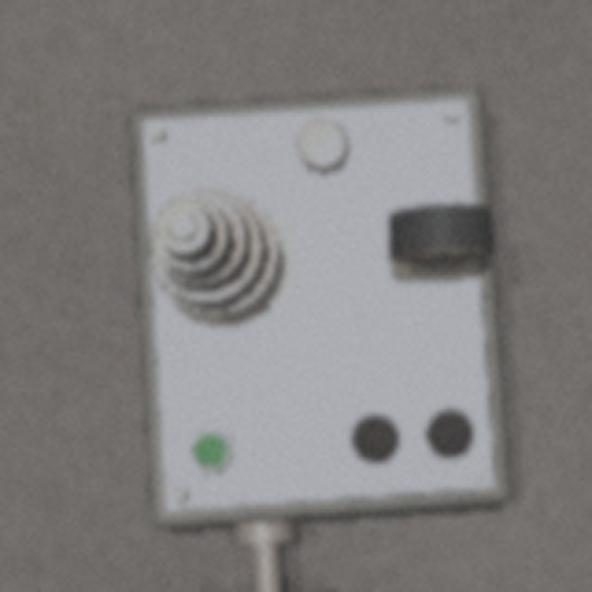

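View pics/side0z.png

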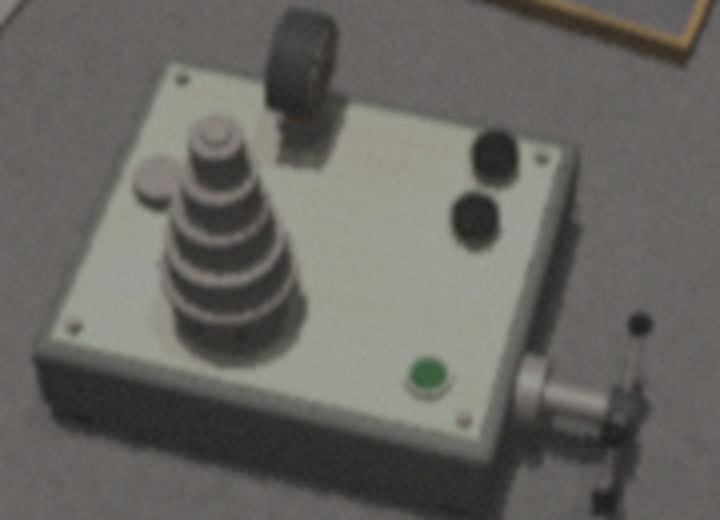

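```bash
python3 - <<'E'
from h import *
a=(180+187.5/3.7-.5,140+231.5/3.7-.5); b=(220+216.5/4-.5,220+135.5/4-.5)
for z in(232,236): print(z,onplane('top',a,z).round(1),onplane('side',b,z).round(1))
# tester: base top corners (z=76) from the top view
C=np.array([(137,110),(478,95),(505,495),(158,518)])
Q=[onplane('top',(180+(x+.5)/3.7-.5,140+(y+.5)/3.7-.5),60) for x,y in C]
for q in Q: print(q.round(0))
# reprojected guess circles overlay
im=cv2.imread('pics/top0.png');im2=cv2.imread('pics/side0.png')
c=(onplane('top',a,236)+onplane('side',b,236))/2; print(c)
for n,i in(('top',im),('side',im2)):
    o=[]
    s=4;off=(180,140) if n=='top' else (220,220)
    v=cv2.resize(i[off[1]:off[1]+140,off[0]:off[0]+160],None,fx=s,fy=s,interpolation=cv2.INTER_CUBIC)
    for z,r in((232,14),(204,20),(176,26),(148,32),(120,37)):
        th=np.linspace(0,2*np.pi,60);p=proj(n,np.c_[c[0]+r*np.cos(th),c[1]+r*np.sin(th),0*th+z])
        cv2.polylines(v,[np.int32(((p-off)+.5)*s-.5)],True,(0,0,255),1)
    cv2.imwrite(f'pics/{n}0o.png',v)
a=cv2.imread('pics/top0o.png');b=cv2.imread('pics/side0o.png');cv2.imwrite('pics/o.png',np.hstack([a[160:420,130:500],b[60:320+0,60:430]]))
E
```

```text
232 [595.1 270.5 232. ] [597.1 271.6 232. ]
236 [594.5 269.9 236. ] [595.7 274.3 236. ]
[695. 329.  60.]
[703. 117.  60.]
[452. 103.  60.]
[441. 316.  60.]
[595.08459791 272.1066155  236.        ]
```

View pics/o.png

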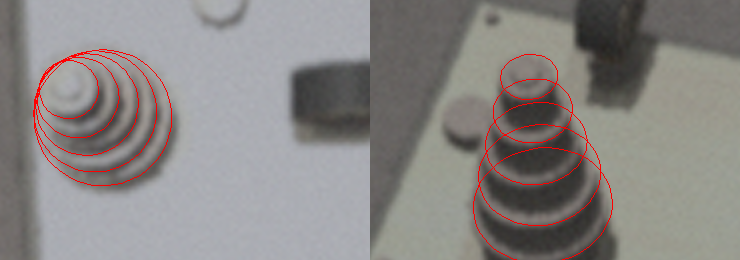

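Emit:
carry_out:
  commands:
    - {"travel":[0.026,0.029,0.01],"spin":0,"fingers":100}
    - {"travel":[0.026,0.029,0.01],"spin":0,"fingers":100}
    - {"travel":[0.026,0.029,0.01],"spin":0,"fingers":100}
    - {"travel":[0.026,0.029,0.01],"spin":0,"fingers":100}
    - {"travel":[0.026,0.029,0.01],"spin":0,"fingers":100}
    - {"travel":[0.026,0.029,0.01],"spin":0,"fingers":100}
    - {"travel":[0.026,0.029,0.01],"spin":0,"fingers":100}
    - {"travel":[0.026,0.029,0.01],"spin":0,"fingers":100}
  force: 40

```text
clock: 1.1
position: [357.6, -373.8, 311.3]
tcp_rot: [-3.141, 0.0, 0.241]
wrist_force: [-0.5, 1.3, 0.5]
width: 85.0
```

Tracks well. I'll keep going towards a point above the stack.

Emit:
carry_out:
  commands:
    - {"travel":[0.026,0.029,0],"spin":0,"fingers":100}
    - {"travel":[0.026,0.029,0],"spin":0,"fingers":100}
    - {"travel":[0.026,0.029,0],"spin":0,"fingers":100}
    - {"travel":[0.026,0.029,0],"spin":0,"fingers":100}
    - {"travel":[0.026,0.029,0],"spin":0,"fingers":100}
    - {"travel":[0.026,0.029,0],"spin":0,"fingers":100}
    - {"travel":[0.006,0.04,0],"spin":0,"fingers":100}
    - {"travel":[0.006,0.04,0],"spin":0,"fingers":100}

```text
clock: 2.1
position: [525.0, -119.7, 310.7]
tcp_rot: [-3.141, 0.001, 0.241]
wrist_force: [-0.0, 0.4, -0.6]
width: 85.5
```

Emit:
carry_out:
  commands:
    - {"travel":[0.006,0.04,0],"spin":0,"fingers":100}
    - {"travel":[0.006,0.04,0],"spin":0,"fingers":100}
    - {"travel":[0.006,0.04,0],"spin":0,"fingers":100}
    - {"travel":[0.006,0.04,0],"spin":0,"fingers":100}
    - {"travel":[0.006,0.04,0],"spin":0,"fingers":100}
    - {"travel":[0.006,0.04,0],"spin":0,"fingers":100}
    - {"travel":[0.006,0.04,0],"spin":0,"fingers":100}
    - {"travel":[0,0,0],"spin":0,"fingers":100}

```text
clock: 3.1
position: [566.2, 163.1, 310.7]
tcp_rot: [-3.139, 0.001, 0.247]
wrist_force: [0.3, -0.8, -0.0]
width: 85.7
```

Emit:
carry_out:
  commands:
    - {"travel":[0.007,0.027,0],"spin":0,"fingers":75}
    - {"travel":[0.007,0.027,0],"spin":0,"fingers":75}
    - {"travel":[0.007,0.027,0],"spin":0,"fingers":75}
    - {"travel":[0.007,0.027,0],"spin":0,"fingers":75}
    - {"travel":[0,0,0],"spin":0,"fingers":75}
    - {"travel":[0,0,0],"spin":0,"fingers":75}
    - {"travel":[0,0,0],"spin":0,"fingers":75}

```text
clock: 3.98
position: [595.3, 265.4, 311.4]
tcp_rot: [3.141, -0.0, 0.239]
wrist_force: [-0.5, -0.2, -0.3]
width: 64.4
```

```bash
python3 - <<'E'
from h import *
s=manip.observe();print(s['position'],s['tcp_rot'],s['qpos'],s['width'])
v=[]
for n in('top','side'):
    im=manip.capture(n);cv2.imwrite(f'pics/{n}1.png',im)
    c=proj(n,[s['position']])[0];print(c)
    x,y=int(c[0]),int(c[1]);w=im[y-60:y+80,x-60:x+60]
    w=cv2.resize(w,None,fx=3.3,fy=3.3,interpolation=cv2.INTER_CUBIC)
    k=np.int32(((c-(x-60,y-60))+.5)*3.3);cv2.drawMarker(w,tuple(map(int,k)),(0,0,255),0,12);v.append(w)
print(manip.observe()['position'])
cv2.imwrite('pics/v1.png',np.hstack(v))
E
```

```text
[595.31737503 265.38217966 311.37436624] [ 3.14062705e+00 -3.91622627e-05  2.38916749e-01] [-0.17729737  0.53311038 -0.51043704  1.27601831  0.25580098  1.39617925
 -2.00399781] 64.41055158552365
[225.67596728 195.71198423]
[272.90893738 225.32795315]
[595.25277327 265.832874   311.48420507]
```

View pics/v1.png

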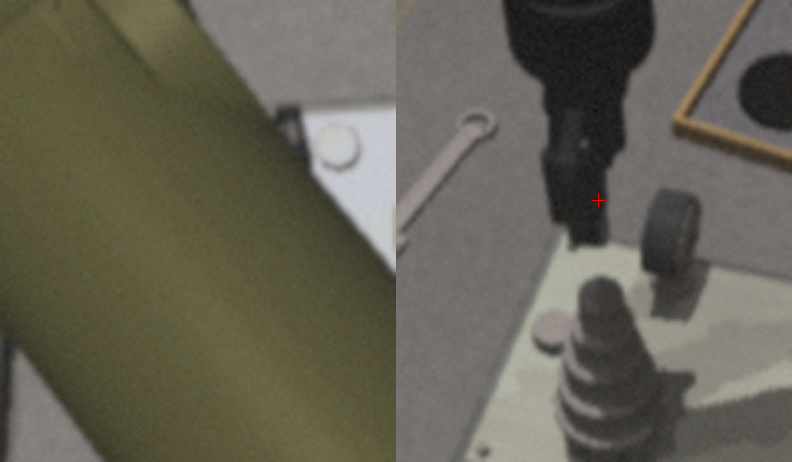

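```bash
python3 - <<'E'
from h import *
s=manip.observe();p=s['position'];R=cv2.Rodrigues(np.array([0,0,.24]))[0]
im=cv2.imread('pics/side1.png');c=proj('side',[p])[0];x,y=int(c[0]),int(c[1]);k=5
w=cv2.resize(im[y-60:y+50,x-60:x+60],None,fx=k,fy=k,interpolation=cv2.INTER_CUBIC)
for sg,col in((1,(0,0,255)),(-1,(0,255,0))):
  for off in(32,39.5,47):
   for a in(-11,11):
    for h in (6,60):
     q=proj('side',[p+R@np.array([a,sg*off,h])])[0]
     cv2.circle(w,tuple(int(t) for t in ((q-(x-60,y-60))+.5)*k),3,col,1 if h==60 else -1)
cv2.imwrite('pics/v2.png',w)
E
```

```text
(no output)
```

View pics/v2.png

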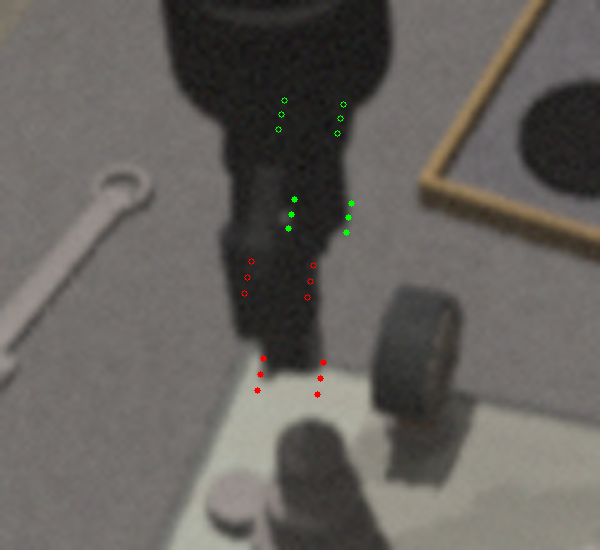

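Emit:
carry_out:
  commands:
    - {"travel":[-0.0005,0.0055,0],"spin":0,"fingers":75}
    - {"travel":[0,0,-0.02],"spin":0,"fingers":75}
    - {"travel":[0,0,-0.02],"spin":0,"fingers":75}
    - {"travel":[0,0,-0.02],"spin":0,"fingers":75}
    - {"travel":[0,0,-0.02],"spin":0,"fingers":75}
    - {"travel":[0,0,-0.016],"spin":0,"fingers":75}
    - {"travel":[0,0,0],"spin":0,"fingers":75}
    - {"travel":[0,0,0],"spin":0,"fingers":75}

```text
clock: 5.08
position: [594.8, 272.9, 216.0]
tcp_rot: [-3.141, -0.001, 0.241]
wrist_force: [0.5, -0.4, 0.1]
width: 63.8
```

```bash
cat > look.py <<'E'
import sys
from h import *
def look(name,cams=('side',),P=None,half=60,k=5):
    s=manip.observe();p=s['position'] if P is None else P
    for n in cams:
        im=manip.capture(n);c=proj(n,[p])[0];x,y=[max(half,int(t)) for t in c]
        w=cv2.resize(im[y-half:y+half,x-half:x+half],None,fx=k,fy=k,interpolation=cv2.INTER_CUBIC)
        w=cv2.convertScaleAbs(w,alpha=1.5)
        cv2.imwrite(f'pics/{name}_{n}.png',w)
    print(s['position'].round(1),s['width'].round(1),s['wrist_force'].round(1))
E
python3 -c "
from look import *
look('a')"
```

```text
Traceback (most recent call last):
  File "look.py", line 10, in look
    print(s['position'].round(1),s['width'].round(1),s['wrist_force'].round(1))
                                 ^^^^^^^^^^^^^^^^
AttributeError: 'float' object has no attribute 'round'
```

View pics/a_side.png

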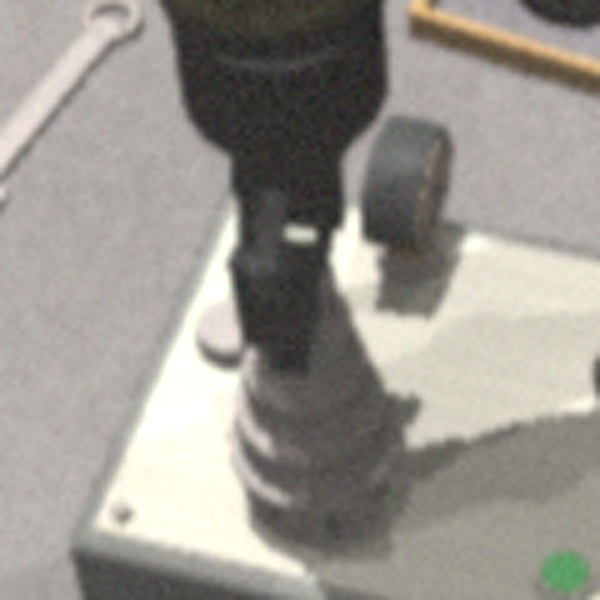

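The near finger tip is at (290,365), in front of the top weight, and the tiny weight's boss is at about (300,235) between the fingers. I'll close gently.

Emit:
carry_out:
  commands:
    - {"travel":[0,0,0],"spin":0,"fingers":50}
    - {"travel":[0,0,0],"spin":0,"fingers":40}
    - {"travel":[0,0,0],"spin":0,"fingers":30}
    - {"travel":[0,0,0],"spin":0,"fingers":20}
    - {"travel":[0,0,0],"spin":0,"fingers":20}
    - {"travel":[0,0,0],"spin":0,"fingers":20}
  force: 35

```text
clock: 5.88
position: [594.7, 272.6, 215.8]
tcp_rot: [-3.142, -0.001, 0.241]
wrist_force: [-0.9, -0.5, 4.8]
width: 26.1
```

Emit:
carry_out:
  commands:
    - {"travel":[0,0,0],"spin":0,"fingers":15}
    - {"travel":[0,0,0],"spin":0,"fingers":15}
    - {"travel":[0,0,0.002],"spin":0,"fingers":15}
    - {"travel":[0,0,0.004],"spin":0,"fingers":15}
    - {"travel":[0,0,0.008],"spin":0,"fingers":15}
    - {"travel":[0,0,0.016],"spin":0,"fingers":15}
    - {"travel":[0,0,0.016],"spin":0,"fingers":15}
    - {"travel":[0,0,0.016],"spin":0,"fingers":15}

```text
clock: 6.88
position: [594.7, 272.7, 279.0]
tcp_rot: [-3.141, -0.001, 0.241]
wrist_force: [-0.4, 0.5, -1.6]
width: 26.5
```

```bash
sed -i "s/s\['width'\].round(1)/round(s['width'],1)/" look.py
python3 -c "
from look import *
look('b')"
```

```text
[594.7 272.7 279. ] 26.5 [-0.4  0.5 -1.6]
```

View pics/b_side.png

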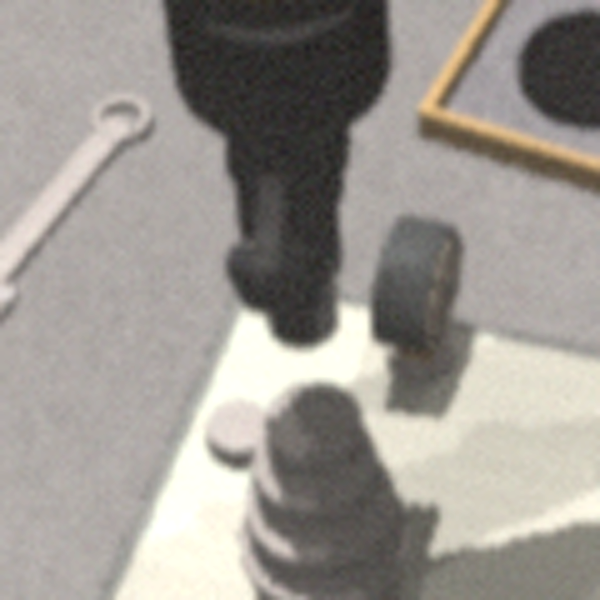

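Weight held (weight reading about 1.6 N), and the small weight is still seated at (320,430). Carrying it to the smallest dish.

Emit:
carry_out:
  commands:
    - {"travel":[-0.004,-0.014,0.0],"spin":0,"fingers":15}
    - {"travel":[-0.008,-0.026,0.0],"spin":0,"fingers":15}
    - {"travel":[-0.011,-0.038,0.0],"spin":0,"fingers":15}
    - {"travel":[-0.011,-0.038,0.0],"spin":0,"fingers":15}
    - {"travel":[-0.011,-0.038,0.0],"spin":0,"fingers":15}
    - {"travel":[-0.011,-0.038,0.0],"spin":0,"fingers":15}
    - {"travel":[-0.011,-0.038,0.0],"spin":0,"fingers":15}
    - {"travel":[-0.011,-0.038,0.0],"spin":0,"fingers":15}

```text
clock: 7.92
position: [515.0, 2.2, 276.7]
tcp_rot: [3.141, 0.001, 0.24]
wrist_force: [-0.3, -1.6, -0.8]
width: 26.4
```

Emit:
carry_out:
  commands:
    - {"travel":[-0.011,-0.038,0.0],"spin":0,"fingers":15}
    - {"travel":[-0.011,-0.037,-0.01],"spin":0,"fingers":15}
    - {"travel":[-0.009,-0.026,-0.02],"spin":0,"fingers":15}
    - {"travel":[-0.0045,-0.011,-0.03],"spin":0,"fingers":15}
    - {"travel":[0,0,-0.03],"spin":0,"fingers":15}
    - {"travel":[0,0,-0.03],"spin":0,"fingers":15}
    - {"travel":[0,0,-0.02],"spin":0,"fingers":15}
    - {"travel":[0,0,0],"spin":0,"fingers":15}

```text
clock: 8.93
position: [479.0, -108.0, 135.8]
tcp_rot: [-3.14, 0.004, 0.24]
wrist_force: [1.3, 0.1, -1.7]
width: 26.2
```

Emit:
carry_out:
  commands:
    - {"travel":[0.001,0,-0.03],"spin":0,"fingers":15}
    - {"travel":[0,0,-0.03],"spin":0,"fingers":15}
    - {"travel":[0,0,-0.03],"spin":0,"fingers":15}
    - {"travel":[0,0,0],"spin":0,"fingers":15}
    - {"travel":[0,0,0],"spin":0,"fingers":15}

```text
clock: 9.55
position: [482.7, -107.7, 48.6]
tcp_rot: [3.141, -0.001, 0.241]
wrist_force: [0.0, 0.2, -1.5]
width: 26.6
```

```bash
python3 -c "
from look import *
look('c',('side','top'),k=4)
a=cv2.imread('pics/c_side.png');b=cv2.imread('pics/c_top.png');cv2.imwrite('pics/c.png',cv2.resize(np.hstack([a,b]),(800,400)))
print(manip.observe()['position'])"
```

```text
[ 482.7 -107.7   48.6] 26.6 [ 0.   0.2 -1.5]
[ 482.92301687 -107.75415739   48.75631538]
```

View pics/c.png

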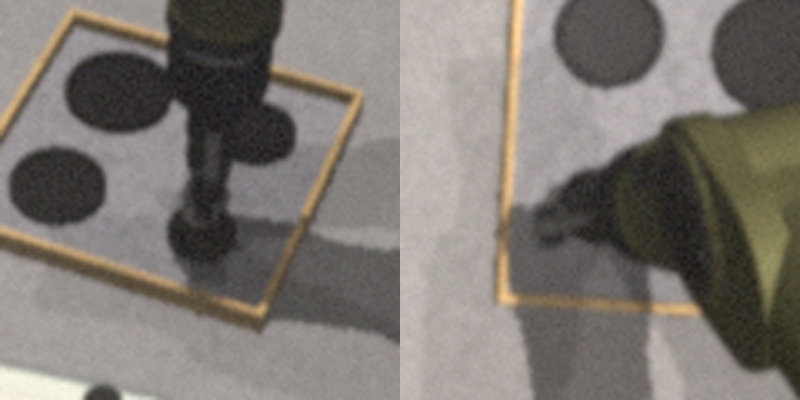

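Emit:
carry_out:
  commands:
    - {"travel":[-0.001,0,-0.012],"spin":0,"fingers":15}
    - {"travel":[0,0,-0.008],"spin":0,"fingers":15}
    - {"travel":[0,0,-0.002],"spin":0,"fingers":15}
    - {"travel":[0,0,0],"spin":0,"fingers":15}
    - {"travel":[0,0,0],"spin":0,"fingers":15}

```text
clock: 10.28
position: [481.1, -107.4, 25.4]
tcp_rot: [-3.142, -0.0, 0.241]
wrist_force: [-0.3, -0.2, -1.0]
width: 26.6
```

Emit:
carry_out:
  commands:
    - {"travel":[0,0,-0.001],"spin":0,"fingers":15}
    - {"travel":[0,0,0],"spin":0,"fingers":15}

```text
clock: 10.52
position: [481.0, -107.5, 24.3]
tcp_rot: [3.142, -0.0, 0.241]
wrist_force: [0.3, -0.1, -2.6]
width: 26.7
```

Emit:
carry_out:
  commands:
    - {"travel":[0,0,-0.001],"spin":0,"fingers":15}
    - {"travel":[0,0,0],"spin":0,"fingers":15}

```text
clock: 10.78
position: [481.1, -107.5, 23.8]
tcp_rot: [3.141, -0.0, 0.241]
wrist_force: [-1.3, 1.2, 5.4]
width: 26.6
```

Contact came at the predicted height. Releasing and lifting.

Emit:
carry_out:
  commands:
    - {"travel":[0,0,0],"spin":0,"fingers":40}
    - {"travel":[0,0,0],"spin":0,"fingers":55}
    - {"travel":[0,0,0],"spin":0,"fingers":60}
    - {"travel":[0,0,0.005],"spin":0,"fingers":60}
    - {"travel":[0,0,0.02],"spin":0,"fingers":60}
    - {"travel":[0,0,0.04],"spin":0,"fingers":70}
    - {"travel":[0,0,0.05],"spin":0,"fingers":75}
    - {"travel":[0,0,0.05],"spin":0,"fingers":75}

```text
clock: 11.78
position: [480.7, -107.3, 190.1]
tcp_rot: [-3.141, 0.0, 0.241]
wrist_force: [1.3, -0.5, -0.2]
width: 64.4
```

Emit:
carry_out:
  commands:
    - {"travel":[0.002,0.008,0.05],"spin":0,"fingers":75}
    - {"travel":[0.008,0.026,0.03],"spin":0,"fingers":75}
    - {"travel":[0.011,0.038,0.0],"spin":0,"fingers":75}
    - {"travel":[0.011,0.038,0.0],"spin":0,"fingers":75}
    - {"travel":[0.011,0.038,0.0],"spin":0,"fingers":75}
    - {"travel":[0.011,0.038,0.0],"spin":0,"fingers":75}
    - {"travel":[0,0.0,0.0],"spin":0,"fingers":75}

```text
clock: 12.65
position: [534.9, 82.4, 268.5]
tcp_rot: [-3.14, -0.001, 0.246]
wrist_force: [0.0, -0.6, -1.1]
width: 64.0
```

```bash
python3 -c "
from look import *
look('d',('side','top'),P=np.array([540,-60,20]),half=100,k=4)
a=cv2.imread('pics/d_side.png');b=cv2.imread('pics/d_top.png');cv2.imwrite('pics/d.png',cv2.resize(np.hstack([a,b]),(800,400)))"
```

```text
[534.9  82.4 268.5] 64.0 [ 0.  -0.6 -1.1]
```

View pics/d.png

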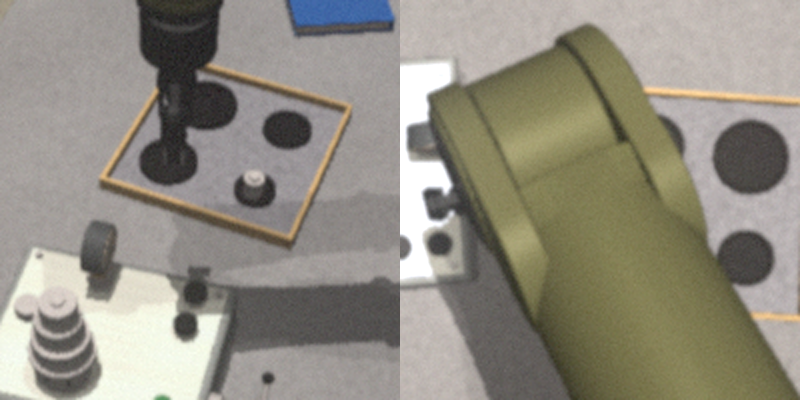

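The tiny weight sits boss-up in its dish (side view 254,185). The remaining three-weight stack has its boss at (58,298).

```bash
python3 -c "
from look import *
c=proj('side',[[540,-60,20]])[0];x,y=int(c[0]),int(c[1])
a=cv2.imread('pics/d_side.png')
w=a[540:800,0:260].copy()
for P,col in (((594.7,272.7),(0,0,255)),):
  for z,r in((208,7.5),(204,20),(176,26),(148,32)):
    th=np.linspace(0,6.29,60);p=proj('side',np.c_[P[0]+r*np.cos(th),P[1]+r*np.sin(th),0*th+z])
    cv2.polylines(w,[np.int32((p-(x-100,y-100)+.5)*4-.5-[0,540])],True,col,1)
cv2.imwrite('pics/e.png',cv2.resize(w,None,fx=2,fy=2))
for Pz in((481,-107.3,40),):print(proj('side',[Pz])[0]-(x-100,y-100))
"
```

```text
[127.56506309  88.34271368]
```

View pics/e.png

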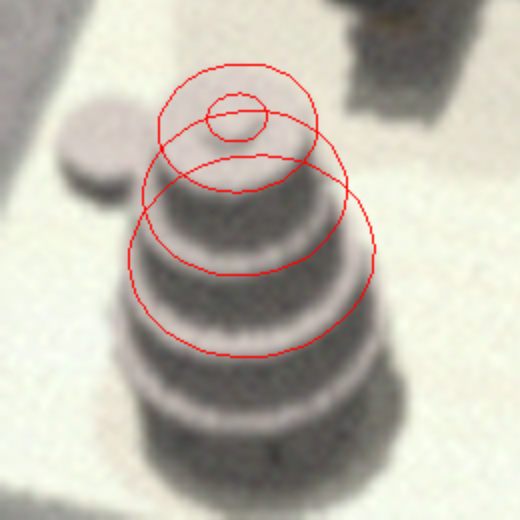

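Emit:
carry_out:
  commands:
    - {"travel":[0.01,0.032,0],"spin":0,"fingers":80}
    - {"travel":[0.011,0.036,0],"spin":0,"fingers":80}
    - {"travel":[0.011,0.036,0],"spin":0,"fingers":80}
    - {"travel":[0.011,0.036,0],"spin":0,"fingers":80}
    - {"travel":[0.011,0.032,0],"spin":0,"fingers":80}
    - {"travel":[0.0055,0.0175,0],"spin":0,"fingers":80}
    - {"travel":[0,0,0],"spin":0,"fingers":80}
    - {"travel":[0,0,0],"spin":0,"fingers":80}

```text
clock: 13.75
position: [594.7, 266.0, 268.3]
tcp_rot: [3.14, 0.0, 0.239]
wrist_force: [0.1, -0.6, -0.1]
width: 68.6
```

Emit:
carry_out:
  commands:
    - {"travel":[0,0.0045,-0.012],"spin":0,"fingers":80}
    - {"travel":[0,0,-0.02],"spin":0,"fingers":80}
    - {"travel":[0,0,-0.02],"spin":0,"fingers":80}
    - {"travel":[0,0,-0.02],"spin":0,"fingers":80}
    - {"travel":[0,0,-0.008],"spin":0,"fingers":80}
    - {"travel":[0,0,0],"spin":0,"fingers":80}
    - {"travel":[0,0,0],"spin":0,"fingers":80}

```text
clock: 14.62
position: [594.9, 272.7, 189.1]
tcp_rot: [-3.141, -0.001, 0.241]
wrist_force: [-0.7, 0.0, -0.2]
width: 68.3
```

Emit:
carry_out:
  commands:
    - {"travel":[0,0,-0.0025],"spin":0,"fingers":65}
    - {"travel":[0,0,0],"spin":0,"fingers":52}
    - {"travel":[0,0,0],"spin":0,"fingers":44}
    - {"travel":[0,0,0],"spin":0,"fingers":35}
    - {"travel":[0,0,0],"spin":0,"fingers":30}
    - {"travel":[0,0,0],"spin":0,"fingers":30}
    - {"travel":[0,0,0],"spin":0,"fingers":30}
  force: 40

```text
clock: 15.5
position: [594.7, 272.4, 186.2]
tcp_rot: [3.141, -0.0, 0.241]
wrist_force: [-2.3, -1.6, 5.2]
width: 38.4
```

Emit:
carry_out:
  commands:
    - {"travel":[0,0,0.002],"spin":0,"fingers":30}
    - {"travel":[0,0,0.004],"spin":0,"fingers":30}
    - {"travel":[0,0,0.008],"spin":0,"fingers":30}
    - {"travel":[0,0,0.016],"spin":0,"fingers":30}
    - {"travel":[0,0,0.02],"spin":0,"fingers":30}
    - {"travel":[0,0,0.02],"spin":0,"fingers":30}
    - {"travel":[0,0,0],"spin":0,"fingers":30}

```text
clock: 16.38
position: [595.3, 273.4, 258.4]
tcp_rot: [-3.14, -0.004, 0.241]
wrist_force: [0.2, 0.7, -3.8]
width: 38.3
```

```bash
python3 -c "
from look import *
look('f')"
```

```text
[595.3 273.4 258.4] 38.3 [ 0.2  0.7 -3.8]
```

View pics/f_side.png

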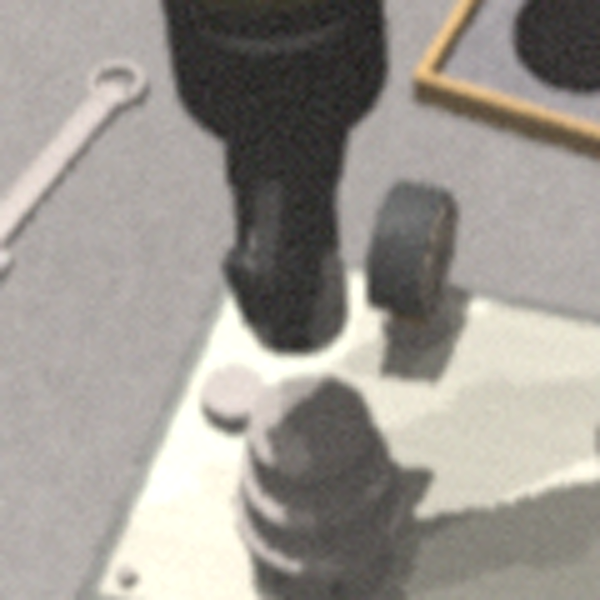

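Emit:
carry_out:
  commands:
    - {"travel":[-0.0045,-0.018,0.0],"spin":0,"fingers":30}
    - {"travel":[-0.009,-0.036,0.0],"spin":0,"fingers":30}
    - {"travel":[-0.009,-0.036,0.0],"spin":0,"fingers":30}
    - {"travel":[-0.009,-0.036,0.0],"spin":0,"fingers":30}
    - {"travel":[-0.009,-0.036,0.0],"spin":0,"fingers":30}
    - {"travel":[-0.009,-0.036,0.0],"spin":0,"fingers":30}
    - {"travel":[-0.009,-0.036,0.0],"spin":0,"fingers":30}
    - {"travel":[-0.009,-0.036,0.0],"spin":0,"fingers":30}

```text
clock: 17.42
position: [525.5, 0.1, 255.1]
tcp_rot: [3.141, 0.002, 0.24]
wrist_force: [0.8, -0.3, -3.0]
width: 38.6
```

Emit:
carry_out:
  commands:
    - {"travel":[-0.009,-0.036,0.0],"spin":0,"fingers":30}
    - {"travel":[-0.009,-0.036,0.0],"spin":0,"fingers":30}
    - {"travel":[-0.009,-0.036,0.0],"spin":0,"fingers":30}
    - {"travel":[-0.009,-0.036,0.0],"spin":0,"fingers":30}
    - {"travel":[-0.009,-0.036,-0.01],"spin":0,"fingers":30}
    - {"travel":[-0.009,-0.036,-0.02],"spin":0,"fingers":30}
    - {"travel":[-0.0045,-0.018,-0.03],"spin":0,"fingers":30}
    - {"travel":[0,0,-0.02],"spin":0,"fingers":30}

```text
clock: 18.42
position: [465.6, -234.2, 173.8]
tcp_rot: [-3.141, 0.003, 0.236]
wrist_force: [0.3, 0.4, -2.2]
width: 38.2
```

Emit:
carry_out:
  commands:
    - {"travel":[0,0,-0.03],"spin":0,"fingers":30}
    - {"travel":[0,0,-0.03],"spin":0,"fingers":30}
    - {"travel":[0,0,-0.03],"spin":0,"fingers":30}
    - {"travel":[0,0,-0.03],"spin":0,"fingers":30}
    - {"travel":[0,0,-0.016],"spin":0,"fingers":30}
    - {"travel":[0,0,0],"spin":0,"fingers":30}
    - {"travel":[0,0,0],"spin":0,"fingers":30}

```text
clock: 19.3
position: [468.9, -231.8, 40.6]
tcp_rot: [3.141, -0.001, 0.241]
wrist_force: [0.1, -0.4, -3.3]
width: 38.5
```

Contact should come at about z=22.2.

Emit:
carry_out:
  commands:
    - {"travel":[0,0.001,-0.01],"spin":0,"fingers":30}
    - {"travel":[0,0,-0.006],"spin":0,"fingers":30}
    - {"travel":[0,0,-0.0015],"spin":0,"fingers":30}
    - {"travel":[0,0,0],"spin":0,"fingers":30}
    - {"travel":[0,0,0],"spin":0,"fingers":30}

```text
clock: 19.92
position: [468.7, -230.5, 22.3]
tcp_rot: [3.142, -0.0, 0.241]
wrist_force: [-0.0, -0.1, -2.9]
width: 38.5
```

Emit:
carry_out:
  commands:
    - {"travel":[0,0,-0.001],"spin":0,"fingers":30}
    - {"travel":[0,0,0],"spin":0,"fingers":30}

```text
clock: 20.18
position: [468.7, -230.5, 22.1]
tcp_rot: [3.141, -0.001, 0.241]
wrist_force: [-2.5, 0.2, 7.3]
width: 38.6
```

Emit:
carry_out:
  commands:
    - {"travel":[0,0,0],"spin":0,"fingers":52}
    - {"travel":[0,0,0],"spin":0,"fingers":65}
    - {"travel":[0,0,0],"spin":0,"fingers":70}
    - {"travel":[0,0,0.005],"spin":0,"fingers":70}
    - {"travel":[0,0,0.02],"spin":0,"fingers":75}
    - {"travel":[0,0,0.04],"spin":0,"fingers":90}
    - {"travel":[0,0,0.05],"spin":0,"fingers":90}
    - {"travel":[0,0,0.05],"spin":0,"fingers":90}

```text
clock: 21.18
position: [468.2, -230.3, 188.1]
tcp_rot: [-3.141, 0.0, 0.241]
wrist_force: [1.8, -0.1, 0.1]
width: 77.0
```

Emit:
carry_out:
  commands:
    - {"travel":[0.0045,0.018,0.05],"spin":0,"fingers":90}
    - {"travel":[0.009,0.036,0.013],"spin":0,"fingers":90}
    - {"travel":[0.009,0.036,0.0],"spin":0,"fingers":90}
    - {"travel":[0.009,0.036,0.0],"spin":0,"fingers":90}
    - {"travel":[0.009,0.036,0.0],"spin":0,"fingers":90}
    - {"travel":[0.009,0.036,0.0],"spin":0,"fingers":90}
    - {"travel":[0.009,0.036,0.0],"spin":0,"fingers":90}
    - {"travel":[0.009,0.036,0.0],"spin":0,"fingers":90}

```text
clock: 22.18
position: [536.0, 40.7, 249.6]
tcp_rot: [3.141, -0.0, 0.241]
wrist_force: [-0.2, -0.6, -0.2]
width: 77.0
```

```bash
python3 -c "
from look import *
look('g',('side',),P=np.array([540,-10,20]),half=100,k=4)
c=proj('side',[[540,-10,20]])[0];x,y=int(c[0]),int(c[1])
w=cv2.imread('pics/g_side.png')
P=(594.7,272.7)
for z,r in((180,7.5),(176,26),(148,32)):
    th=np.linspace(0,6.29,60);p=proj('side',np.c_[P[0]+r*np.cos(th),P[1]+r*np.sin(th),0*th+z])
    cv2.polylines(w,[np.int32((p-(x-100,y-100)+.5)*4-.5)],True,(0,0,255),1)
cv2.imwrite('pics/g.png',w[200:800])"
```

```text
[536.   40.7 249.6] 77.0 [-0.2 -0.6 -0.2]
```

View pics/g.png

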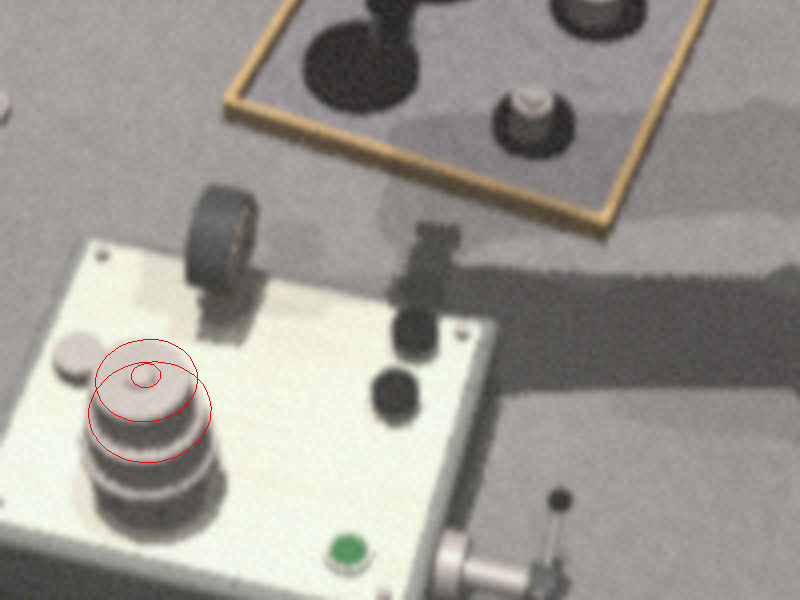

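Emit:
carry_out:
  commands:
    - {"travel":[0.009,0.036,0.0],"spin":0,"fingers":92}
    - {"travel":[0.009,0.036,0.0],"spin":0,"fingers":92}
    - {"travel":[0.009,0.036,0.0],"spin":0,"fingers":92}
    - {"travel":[0.009,0.036,0.0],"spin":0,"fingers":92}
    - {"travel":[0.009,0.036,0.0],"spin":0,"fingers":92}
    - {"travel":[0.009,0.036,0.0],"spin":0,"fingers":92}
    - {"travel":[0.0045,0.017,0.0],"spin":0,"fingers":92}
    - {"travel":[0,0,0],"spin":0,"fingers":92}

```text
clock: 23.22
position: [594.2, 273.2, 249.0]
tcp_rot: [-3.141, 0.001, 0.242]
wrist_force: [-0.3, 0.3, 0.7]
width: 78.8
```

Emit:
carry_out:
  commands:
    - {"travel":[0,0,0],"spin":0,"fingers":92}
    - {"travel":[0,0,-0.015],"spin":0,"fingers":92}

```text
clock: 23.48
position: [595.3, 271.2, 235.0]
tcp_rot: [3.141, -0.003, 0.239]
wrist_force: [0.2, -1.2, -0.7]
width: 78.4
```

Emit:
carry_out:
  commands:
    - {"travel":[0,0,-0.02],"spin":0,"fingers":92}
    - {"travel":[0,0,-0.02],"spin":0,"fingers":92}
    - {"travel":[0,0,-0.02],"spin":0,"fingers":92}
    - {"travel":[0,0,-0.012],"spin":0,"fingers":92}
    - {"travel":[0,0,0],"spin":0,"fingers":92}
    - {"travel":[0,0,0],"spin":0,"fingers":92}

```text
clock: 24.22
position: [594.9, 272.6, 162.9]
tcp_rot: [-3.141, -0.001, 0.24]
wrist_force: [-0.1, -0.1, 0.1]
width: 78.6
```

Emit:
carry_out:
  commands:
    - {"travel":[0,0,-0.007],"spin":0,"fingers":80}
    - {"travel":[0,0,0],"spin":0,"fingers":68}
    - {"travel":[0,0,0],"spin":0,"fingers":60}
    - {"travel":[0,0,0],"spin":0,"fingers":52}
    - {"travel":[0,0,0],"spin":0,"fingers":45}
    - {"travel":[0,0,0],"spin":0,"fingers":45}
    - {"travel":[0,0,0],"spin":0,"fingers":45}
  force: 50

```text
clock: 25.1
position: [594.6, 272.3, 155.7]
tcp_rot: [3.141, -0.0, 0.241]
wrist_force: [-1.4, -1.8, 5.3]
width: 50.4
```

Emit:
carry_out:
  commands:
    - {"travel":[0,0,0.002],"spin":0,"fingers":45}
    - {"travel":[0,0,0.004],"spin":0,"fingers":45}
    - {"travel":[0,0,0.008],"spin":0,"fingers":45}
    - {"travel":[0,0,0.016],"spin":0,"fingers":45}
    - {"travel":[0,0,0.025],"spin":0,"fingers":45}
    - {"travel":[0,0,0.025],"spin":0,"fingers":45}
    - {"travel":[0,0,0.02],"spin":0,"fingers":45}
    - {"travel":[0,0,0],"spin":0,"fingers":45}

```text
clock: 26.1
position: [595.2, 273.4, 258.0]
tcp_rot: [-3.14, -0.004, 0.241]
wrist_force: [1.2, -0.4, -5.4]
width: 50.2
```

```bash
python3 -c "
from look import *
look('i')"
```

```text
[595.2 273.4 258. ] 50.2 [ 1.2 -0.4 -5.4]
```

View pics/i_side.png

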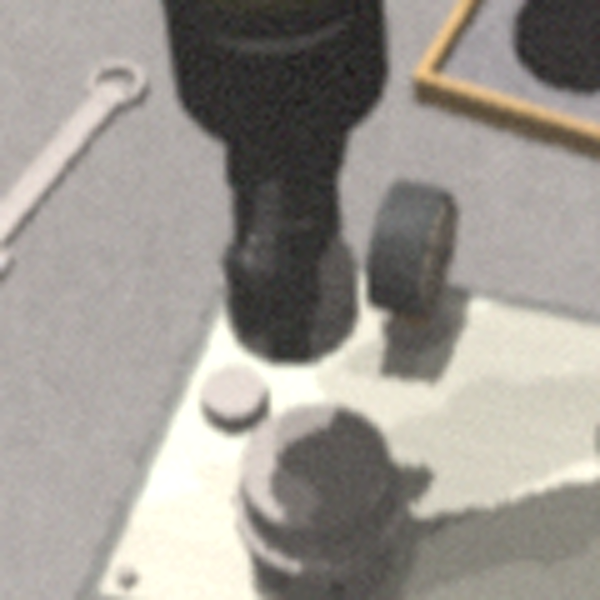

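The medium weight is held level (295,320). Moving it to the medium dish at (605.5, -118.5).

Emit:
carry_out:
  commands:
    - {"travel":[0.001,-0.018,0.0],"spin":0,"fingers":45}
    - {"travel":[0.001,-0.0355,0.0],"spin":0,"fingers":45}
    - {"travel":[0.001,-0.0355,0.0],"spin":0,"fingers":45}
    - {"travel":[0.001,-0.0355,0.0],"spin":0,"fingers":45}
    - {"travel":[0.001,-0.0355,0.0],"spin":0,"fingers":45}
    - {"travel":[0.001,-0.0355,0.0],"spin":0,"fingers":45}
    - {"travel":[0.001,-0.0355,0.0],"spin":0,"fingers":45}
    - {"travel":[0.001,-0.0355,0.0],"spin":0,"fingers":45}

```text
clock: 27.15
position: [601.6, 3.1, 254.3]
tcp_rot: [3.141, 0.002, 0.24]
wrist_force: [-0.0, 0.1, -5.5]
width: 50.1
```

Emit:
carry_out:
  commands:
    - {"travel":[0.001,-0.0355,0.0],"spin":0,"fingers":45}
    - {"travel":[0.001,-0.0355,0.0],"spin":0,"fingers":45}
    - {"travel":[0.001,-0.0355,-0.01],"spin":0,"fingers":45}
    - {"travel":[0,-0.018,-0.02],"spin":0,"fingers":45}
    - {"travel":[0,0,-0.03],"spin":0,"fingers":45}
    - {"travel":[0,0,-0.03],"spin":0,"fingers":45}
    - {"travel":[0,0,-0.03],"spin":0,"fingers":45}
    - {"travel":[0,0,-0.03],"spin":0,"fingers":45}

```text
clock: 28.15
position: [604.2, -120.1, 103.5]
tcp_rot: [3.142, 0.002, 0.24]
wrist_force: [-0.2, -0.2, -5.3]
width: 50.2
```

Emit:
carry_out:
  commands:
    - {"travel":[0,0,-0.03],"spin":0,"fingers":45}
    - {"travel":[0,0,-0.03],"spin":0,"fingers":45}
    - {"travel":[0,0,0],"spin":0,"fingers":45}
    - {"travel":[0,0,0],"spin":0,"fingers":45}

```text
clock: 28.65
position: [605.7, -119.1, 46.0]
tcp_rot: [3.141, -0.0, 0.24]
wrist_force: [0.8, -0.5, -4.3]
width: 50.4
```

Contact is expected at about 19.7.

Emit:
carry_out:
  commands:
    - {"travel":[0,0.0005,-0.014],"spin":0,"fingers":45}
    - {"travel":[0,0,-0.008],"spin":0,"fingers":45}
    - {"travel":[0,0,-0.003],"spin":0,"fingers":45}
    - {"travel":[0,0,0],"spin":0,"fingers":45}
    - {"travel":[0,0,0],"spin":0,"fingers":45}

```text
clock: 29.28
position: [605.8, -117.9, 20.5]
tcp_rot: [3.141, -0.0, 0.241]
wrist_force: [0.2, 0.2, -5.0]
width: 50.3
```

Emit:
carry_out:
  commands:
    - {"travel":[0,0,-0.001],"spin":0,"fingers":45}
    - {"travel":[0,0,0],"spin":0,"fingers":45}

```text
clock: 29.52
position: [605.8, -118.0, 19.7]
tcp_rot: [3.141, -0.001, 0.241]
wrist_force: [-0.8, 0.7, -1.3]
width: 50.1
```

Emit:
carry_out:
  commands:
    - {"travel":[0,0,-0.0005],"spin":0,"fingers":45}
    - {"travel":[0,0,0],"spin":0,"fingers":45}

```text
clock: 29.78
position: [605.8, -118.0, 19.7]
tcp_rot: [3.141, -0.001, 0.241]
wrist_force: [-3.5, 0.2, 6.2]
width: 50.0
```

Emit:
carry_out:
  commands:
    - {"travel":[0,0,0],"spin":0,"fingers":66}
    - {"travel":[0,0,0],"spin":0,"fingers":78}
    - {"travel":[0,0,0],"spin":0,"fingers":85}
    - {"travel":[0,0,0.005],"spin":0,"fingers":85}
    - {"travel":[0,0,0.02],"spin":0,"fingers":90}
    - {"travel":[0,0,0.04],"spin":0,"fingers":100}
    - {"travel":[0,0,0.05],"spin":0,"fingers":100}
    - {"travel":[0,0,0.05],"spin":0,"fingers":100}

```text
clock: 30.78
position: [605.3, -117.8, 185.6]
tcp_rot: [-3.141, -0.0, 0.241]
wrist_force: [1.3, -0.9, -0.4]
width: 85.6
```

Emit:
carry_out:
  commands:
    - {"travel":[-0.001,0.018,0.05],"spin":0,"fingers":100}
    - {"travel":[-0.001,0.0355,0.02],"spin":0,"fingers":100}
    - {"travel":[-0.001,0.0355,0],"spin":0,"fingers":100}
    - {"travel":[-0.001,0.0355,0],"spin":0,"fingers":100}
    - {"travel":[-0.001,0.0355,0],"spin":0,"fingers":100}
    - {"travel":[0,0,0],"spin":0,"fingers":100}

```text
clock: 31.52
position: [600.0, 46.2, 254.5]
tcp_rot: [-3.14, -0.001, 0.247]
wrist_force: [0.3, -0.1, 0.0]
width: 85.3
```

```bash
python3 -c "
from look import *
look('j',('side',),P=np.array([540,-10,20]),half=100,k=4)
c=proj('side',[[540,-10,20]])[0];x,y=int(c[0]),int(c[1])
w=cv2.imread('pics/j_side.png')
P=(594.7,272.7)
for z,r in((152,7.5),(148,32)):
    th=np.linspace(0,6.29,60);p=proj('side',np.c_[P[0]+r*np.cos(th),P[1]+r*np.sin(th),0*th+z])
    cv2.polylines(w,[np.int32((p-(x-100,y-100)+.5)*4-.5)],True,(0,0,255),1)
cv2.imwrite('pics/j.png',w[100:700])"
```

```text
[600.   46.2 254.5] 85.3 [ 0.3 -0.1  0. ]
```

View pics/j.png

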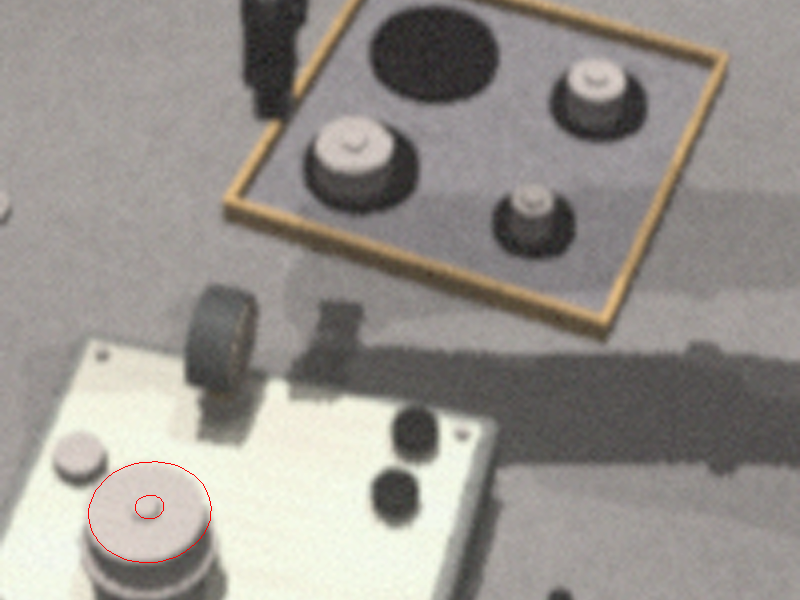

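Three weights are seated boss-up: tiny (532,205), small (598,80), medium (354,150). The large weight's top sits on the predicted circle at (150,510).

Emit:
carry_out:
  commands:
    - {"travel":[-0.001,0.0355,0.0],"spin":0,"fingers":100}
    - {"travel":[-0.001,0.0355,0.0],"spin":0,"fingers":100}
    - {"travel":[-0.001,0.0355,0.0],"spin":0,"fingers":100}
    - {"travel":[-0.001,0.0355,0.0],"spin":0,"fingers":100}
    - {"travel":[-0.001,0.0355,0.0],"spin":0,"fingers":100}
    - {"travel":[-0.001,0.0355,0.0],"spin":0,"fingers":100}
    - {"travel":[0,0.0175,0.0],"spin":0,"fingers":100}
    - {"travel":[0,0,-0.01],"spin":0,"fingers":100}

```text
clock: 32.58
position: [594.9, 272.9, 243.9]
tcp_rot: [-3.141, -0.001, 0.242]
wrist_force: [0.6, 0.0, -0.8]
width: 85.5
```

Emit:
carry_out:
  commands:
    - {"travel":[0,0,-0.02],"spin":0,"fingers":100}
    - {"travel":[0,0,-0.02],"spin":0,"fingers":100}
    - {"travel":[0,0,-0.02],"spin":0,"fingers":100}
    - {"travel":[0,0,0],"spin":0,"fingers":100}
    - {"travel":[0,0,0],"spin":0,"fingers":100}

```text
clock: 33.2
position: [595.2, 271.3, 184.3]
tcp_rot: [3.141, -0.001, 0.239]
wrist_force: [-0.2, 0.1, 0.4]
width: 85.6
```

Clearance is 10 mm a side, so I'll check with the camera before going lower.

Emit:
carry_out:
  commands:
    - {"travel":[0,0.001,-0.01],"spin":0,"fingers":100}
    - {"travel":[0,0,-0.012],"spin":0,"fingers":100}
    - {"travel":[0,0,0],"spin":0,"fingers":100}
    - {"travel":[0,0,0],"spin":0,"fingers":100}

```text
clock: 33.7
position: [594.5, 273.7, 161.7]
tcp_rot: [-3.142, 0.0, 0.241]
wrist_force: [-0.4, 0.9, 0.7]
width: 85.2
```

```bash
python3 -c "
from look import *
look('l')"
```

```text
[594.5 273.7 161.7] 85.2 [-0.4  0.9  0.7]
```

View pics/l_side.png

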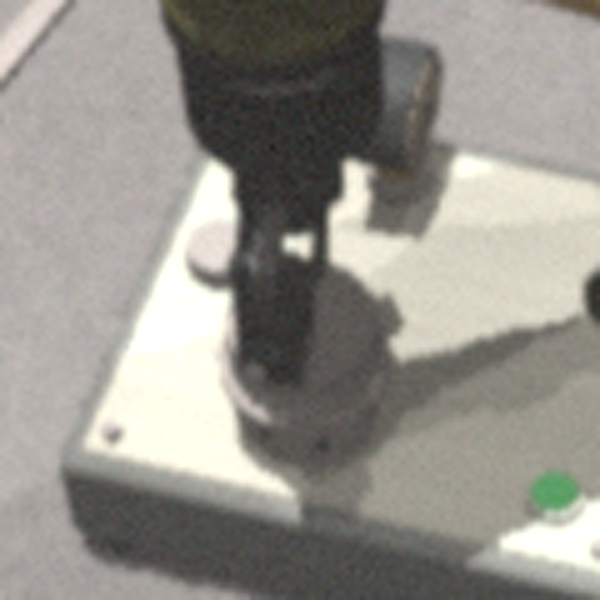

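Emit:
carry_out:
  commands:
    - {"travel":[0,-0.001,-0.012],"spin":0,"fingers":100}
    - {"travel":[0,0,-0.01],"spin":0,"fingers":100}
    - {"travel":[0,0,-0.007],"spin":0,"fingers":100}
    - {"travel":[0,0,0],"spin":0,"fingers":100}
    - {"travel":[0,0,0],"spin":0,"fingers":100}

```text
clock: 34.38
position: [594.7, 272.7, 132.9]
tcp_rot: [-3.141, -0.0, 0.241]
wrist_force: [0.0, 0.3, -0.3]
width: 85.6
```

Emit:
carry_out:
  commands:
    - {"travel":[0,0,-0.004],"spin":0,"fingers":100}
    - {"travel":[0,0,-0.004],"spin":0,"fingers":100}
    - {"travel":[0,0,0],"spin":0,"fingers":92}
    - {"travel":[0,0,0],"spin":0,"fingers":84}

```text
clock: 34.88
position: [594.6, 272.6, 124.8]
tcp_rot: [-3.142, -0.0, 0.241]
wrist_force: [-0.2, 0.9, 0.1]
width: 71.7
```

Emit:
carry_out:
  commands:
    - {"travel":[0,0,0],"spin":0,"fingers":78}
    - {"travel":[0,0,0],"spin":0,"fingers":72}
    - {"travel":[0,0,0],"spin":0,"fingers":66}
    - {"travel":[0,0,0],"spin":0,"fingers":60}
    - {"travel":[0,0,0],"spin":0,"fingers":60}
    - {"travel":[0,0,0],"spin":0,"fingers":60}
  force: 60

```text
clock: 35.62
position: [594.7, 272.3, 125.5]
tcp_rot: [3.141, -0.001, 0.241]
wrist_force: [-1.2, -1.8, 5.2]
width: 61.8
```

Emit:
carry_out:
  commands:
    - {"travel":[0,0,0.002],"spin":0,"fingers":60}
    - {"travel":[0,0,0.004],"spin":0,"fingers":60}
    - {"travel":[0,0,0.008],"spin":0,"fingers":60}
    - {"travel":[0,0,0.016],"spin":0,"fingers":60}
    - {"travel":[0,0,0.02],"spin":0,"fingers":60}
    - {"travel":[0,0,0.02],"spin":0,"fingers":60}
    - {"travel":[0,0,0],"spin":0,"fingers":60}
  force: 60

```text
clock: 36.5
position: [595.5, 273.5, 197.4]
tcp_rot: [-3.14, -0.004, 0.241]
wrist_force: [0.8, 0.9, -6.5]
width: 62.3
```

```bash
python3 -c "
from look import *
look('m')"
```

```text
[595.5 273.5 197.4] 62.3 [ 0.8  0.9 -6.5]
```

View pics/m_side.png

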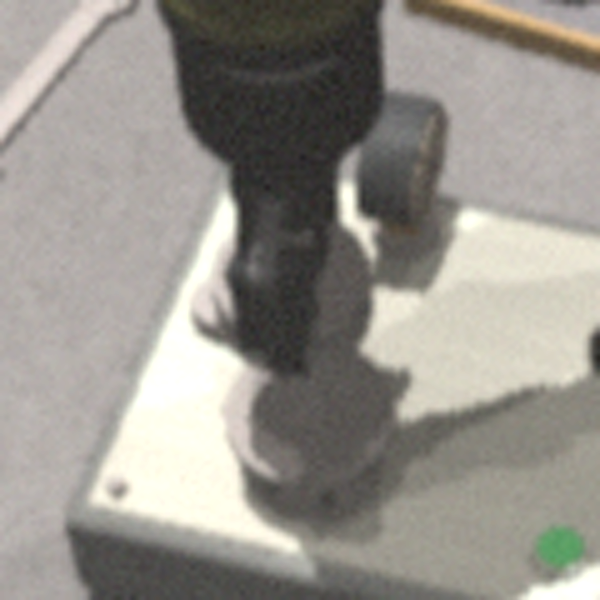

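The large weight is held and the platen is bare. Lifting further, then on to the largest dish.

Emit:
carry_out:
  commands:
    - {"travel":[0,0,0.03],"spin":0,"fingers":60}
    - {"travel":[0,0,0.03],"spin":0,"fingers":60}
    - {"travel":[0,-0.017,0],"spin":0,"fingers":60}
    - {"travel":[0,-0.0355,0.0],"spin":0,"fingers":60}
    - {"travel":[0,-0.0355,0.0],"spin":0,"fingers":60}
    - {"travel":[0,-0.0355,0.0],"spin":0,"fingers":60}
    - {"travel":[0,-0.0355,0.0],"spin":0,"fingers":60}
    - {"travel":[0,-0.0355,0.0],"spin":0,"fingers":60}

```text
clock: 37.55
position: [593.3, 74.7, 252.4]
tcp_rot: [3.141, 0.003, 0.239]
wrist_force: [0.3, -1.0, -6.4]
width: 62.1
```

Emit:
carry_out:
  commands:
    - {"travel":[0,-0.0355,0.0],"spin":0,"fingers":60}
    - {"travel":[0,-0.0355,0.0],"spin":0,"fingers":60}
    - {"travel":[-0.001,-0.0355,0.0],"spin":0,"fingers":60}
    - {"travel":[-0.001,-0.0355,0.0],"spin":0,"fingers":60}
    - {"travel":[-0.001,-0.0355,0.0],"spin":0,"fingers":60}
    - {"travel":[-0.001,-0.0355,0.0],"spin":0,"fingers":60}
    - {"travel":[0,-0.0355,0.0],"spin":0,"fingers":60}
    - {"travel":[0,-0.0355,0.0],"spin":0,"fingers":60}

```text
clock: 38.55
position: [588.5, -208.5, 252.4]
tcp_rot: [-3.141, 0.003, 0.24]
wrist_force: [-0.1, 0.5, -6.3]
width: 62.1
```

Emit:
carry_out:
  commands:
    - {"travel":[0,-0.0355,0.0],"spin":0,"fingers":60}
    - {"travel":[0,0,-0.015],"spin":0,"fingers":60}
    - {"travel":[0,0,-0.03],"spin":0,"fingers":60}
    - {"travel":[0,0,-0.03],"spin":0,"fingers":60}
    - {"travel":[0,0,-0.03],"spin":0,"fingers":60}
    - {"travel":[0,0,-0.03],"spin":0,"fingers":60}
    - {"travel":[0,0,-0.03],"spin":0,"fingers":60}
    - {"travel":[0,0,0],"spin":0,"fingers":60}

```text
clock: 39.55
position: [586.9, -241.1, 85.8]
tcp_rot: [-3.137, 0.007, 0.241]
wrist_force: [-0.1, -0.7, -5.5]
width: 62.0
```

Emit:
carry_out:
  commands:
    - {"travel":[0,0,-0.025],"spin":0,"fingers":60}
    - {"travel":[0,0,-0.025],"spin":0,"fingers":60}
    - {"travel":[0,0,0],"spin":0,"fingers":60}
    - {"travel":[0,0,0],"spin":0,"fingers":60}
    - {"travel":[0,0,0],"spin":0,"fingers":60}

```text
clock: 40.17
position: [591.4, -241.8, 41.3]
tcp_rot: [3.14, -0.002, 0.241]
wrist_force: [0.1, 0.1, -5.6]
width: 61.5
```

```bash
python3 -c "
from look import *
look('n')"
```

```text
[ 591.4 -241.8   41.3] 61.5 [ 0.1  0.1 -5.6]
```

View pics/n_side.png

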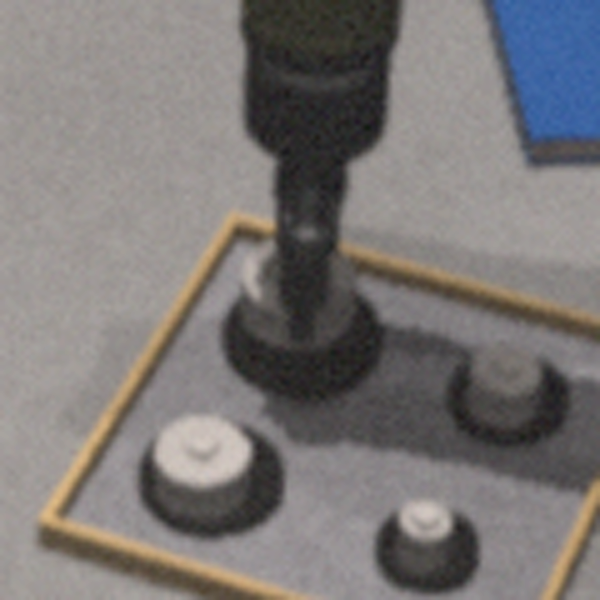

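Emit:
carry_out:
  commands:
    - {"travel":[0,0,-0.012],"spin":0,"fingers":60}
    - {"travel":[0,0,-0.007],"spin":0,"fingers":60}
    - {"travel":[0,0,-0.003],"spin":0,"fingers":60}
    - {"travel":[0,0,0],"spin":0,"fingers":60}
    - {"travel":[0,0,0],"spin":0,"fingers":60}

```text
clock: 40.85
position: [590.7, -241.4, 17.6]
tcp_rot: [-3.142, -0.0, 0.241]
wrist_force: [-0.1, 0.1, -7.4]
width: 62.1
```

Emit:
carry_out:
  commands:
    - {"travel":[0,0,-0.001],"spin":0,"fingers":60}
    - {"travel":[0,0,0],"spin":0,"fingers":60}

```text
clock: 41.1
position: [590.7, -241.4, 17.5]
tcp_rot: [3.141, -0.0, 0.241]
wrist_force: [-3.7, 1.2, 4.4]
width: 62.2
```

Contact. Releasing slowly: from 62 mm there's 23 mm of opening left, and the tips are above the rim.

Emit:
carry_out:
  commands:
    - {"travel":[0,0,0],"spin":0,"fingers":80}
    - {"travel":[0,0,0],"spin":0,"fingers":92}
    - {"travel":[0,0,0],"spin":0,"fingers":100}
    - {"travel":[0,0,0],"spin":0,"fingers":100}
    - {"travel":[0,0,0.005],"spin":0,"fingers":100}
    - {"travel":[0,0,0.015],"spin":0,"fingers":100}
    - {"travel":[0,0,0.03],"spin":0,"fingers":100}
    - {"travel":[0,0,0.04],"spin":0,"fingers":100}

```text
clock: 42.1
position: [590.2, -241.3, 108.1]
tcp_rot: [-3.141, 0.001, 0.241]
wrist_force: [-0.1, -0.7, 0.2]
width: 85.8
```

Emit:
carry_out:
  commands:
    - {"travel":[0,0,0.05],"spin":0,"fingers":100}
    - {"travel":[0,0,0.05],"spin":0,"fingers":100}
    - {"travel":[-0.01,-0.03,0.05],"spin":0,"fingers":100}
    - {"travel":[-0.02,-0.04,0],"spin":0,"fingers":100}
    - {"travel":[-0.02,-0.04,0],"spin":0,"fingers":100}
    - {"travel":[-0.02,-0.04,0],"spin":0,"fingers":100}
    - {"travel":[-0.02,-0.04,0],"spin":0,"fingers":100}
    - {"travel":[-0.02,-0.04,0],"spin":0,"fingers":100}

```text
clock: 43.1
position: [479.8, -472.5, 258.2]
tcp_rot: [3.141, -0.001, 0.241]
wrist_force: [0.8, -0.4, -0.6]
width: 85.5
```

Emit:
carry_out:
  commands:
    - {"travel":[-0.02,-0.04,0],"spin":0,"fingers":100}
    - {"travel":[-0.02,-0.04,0],"spin":0,"fingers":100}
    - {"travel":[0,0,0],"spin":0,"fingers":100}
    - {"travel":[0,0,0],"spin":0,"fingers":100}

```text
clock: 43.6
position: [440.9, -550.8, 257.5]
tcp_rot: [-3.141, -0.001, 0.241]
wrist_force: [1.2, -0.4, -0.1]
width: 85.5
```

```bash
python3 -c "
from look import *
look('q',('side','top'),P=np.array([535,-175,20]),half=80,k=5)
w=[]
th=np.linspace(0,6.29,60)
for n in('side','top'):
    c=proj(n,[[535,-175,20]])[0];x,y=[max(80,int(t)) for t in c];i=cv2.imread(f'pics/q_{n}.png')
    for X,Y,R in((481,-107,28),(469,-231,34),(605.5,-118.5,40),(591,-241.5,46)):
        p=proj(n,np.c_[X+R*np.cos(th),Y+R*np.sin(th),0*th+18]);cv2.polylines(i,[np.int32((p-(x-80,y-80)+.5)*5-.5)],True,(0,255,0),1)
        r=R-14;p=proj(n,np.c_[X+r*np.cos(th),Y+r*np.sin(th),0*th+40]);cv2.polylines(i,[np.int32((p-(x-80,y-80)+.5)*5-.5)],True,(0,0,255),1)
    w.append(i)
cv2.imwrite('pics/q.png',cv2.resize(np.hstack(w),(800,400)))
cv2.imwrite('pics/full.png',manip.capture('side'))"
```

```text
[ 440.9 -550.8  257.5] 85.5 [ 1.2 -0.4 -0.1]
```

View pics/q.png

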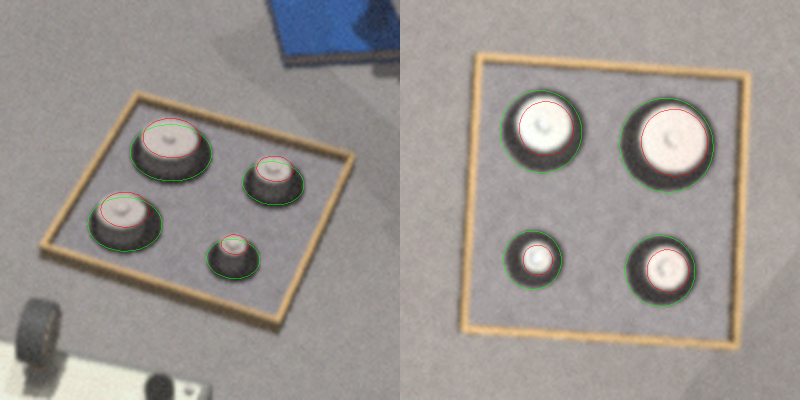

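View pics/full.png

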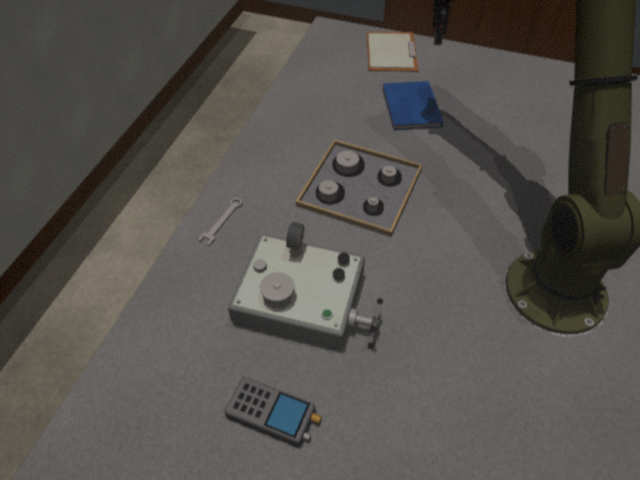

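All four weights sit boss-up and roughly centred in their own dishes. The platen at (278,288) is empty and the meter hasn't moved. Handing in.

```bash
python3 -c "
from station import manip
print(manip.observe()['clock'],abs(manip.observe()['joint_vel']).max());print(manip.job_done())"
```

```text
43.75 0.006196034964014558
the job is handed in; nothing more can be done
None
```

The tester is unloaded. I lifted the four weights one at a time from the top of the stack. Each went into its own dish before I lifted the next, lowered until the wrist force showed contact and only then released. I handed the job in at about 43.8 s, with the arm clear of everything and at rest.

- **Placing:** the last side and top pictures show all four weights flat and boss upwards. By eye against drawn outlines, each is within about 2–3 mm of its dish centre.
- **Tester and meter:** the platen is bare, and the tester and the handheld meter are where they were at the start.
- **Forces:** the highest wrist reading I saw was about 8 N. That only covers the end of each move call, so a short peak in between would not show.
- **Disagreements:** the measured jaw opening read about 1.5–2 mm below the weights' nominal diameters throughout. The two cameras differed by up to about 4 mm on the dish positions, so I used the averages. None of the checks failed.

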